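Third hand at a T-slot frame joint

ROBOT

A 6-joint arm with a two-finger parallel gripper is mounted at the origin on the work surface. World frame = base frame: x ahead of the robot, y to its left, z up, the work surface at z = 0. Lengths are in m, angles in rad, forces in N, time in s.
With the tool pointing down it reaches from about 0.25 to 0.8 m from the base axis. Payload 3.9 kg.
Tool frame: the origin (TCP) lies on the centre line of the jaws, within the pads' length; the fingertips stand 17 mm ahead of it and the grasp point (between the pads) lies 2 mm behind it (robot.tip_reach is the distance from the TCP to the fingertips, in m); z points along the fingers, y is the line along which they close (so a half turn about z gives the same grasp; the last joint's range is limited). The gripper opens to 85 mm and grips with 20 to 120 N. Pads are 22 mm wide; open, the fingers measure 114 mm over their backs; the gripper's body (76 mm by 85 mm) begins 54 mm behind the grasp point. The pads swing forward as they close: fully open they stand 13 mm farther back than shut.
Start: joints at [1.261, 0.26, -0.138, 1.173, 0, 1.571], TCP at [0.16, 0.5, 0.248] pointing down, gripper open.
Joint ranges: [-2.78, 2.78], [-0.83, 1.72], [-1.28, 1.37], [-1.9, 2.12], [-1.57, 1.48], [-3.14, 3.14]. Speed limits (rad/s): [2.57, 2.57, 3.14, 3.14, 3.14, 3.14].

INTERFACE

Orientations are given as a rotation vector (axis times angle).
In Python, from plant import robot, cams gives the robot as it stands. The module is installed in compiled form; this text tells all that it offers.
- The arm moves only by the tool servo_tool, never from a script. Its argument "steps" is a list of rows, each a list of 7 numbers: the shift along the world's x, y, z in mm, then the turn, a rotation vector about the world's x, y, z in units of 10 degrees (1.0 is 10 degrees), then the finger opening in mm, from 0 to 85.4. A call has 1 to 8 rows; each row is the pose to reach, as a shift and turn from the pose commanded when the call began; what a row does not reach only later rows make up. A row lasts 1/8 s, in which the tool goes at most 62.5 mm and 10.7 degrees, less where a joint would pass 70% of its speed; a pose out of reach is approached as far as the arm can. A call with a gripper value outside its range is refused whole. The fingers move at their own pace and stop on an object; the grip force is fixed at half the most. Time passes only in rows, so rows that repeat a pose let the fingers close. It gives the time, the measured TCP pose, the force, the opening and the grip force at its end, in the units of the state.
- robot.get_state(): the state, without advancing time (a new reading comes with each control period).
- cams.camera(name): name is "side" or "top"; returns the picture (480x640x3 uint8, red, green, blue); there is no depth.
- cams.camera_params(name): a dict with "vertical_fov" (degrees; the focal length in pixels is half the picture's height over the tangent of half this angle, whatever the lens; pixels are square), "cx", "cy" (the principal point, pixels), "R" (3x3) and "t" (3): a world point X has camera coordinates R X + t. Camera axes: x right, y down, z forward; pixel columns grow to the right and rows downward; lengths in m; the calibration is good to about 2 mm. A picture is of the moment at which its call begins. camera_params takes no time and is no camera call.
- robot.close_job(): hands the job in; it is judged then, once.
The state is a dict: "t": time; "joint_positions": joint angles; "dq": joint speeds; "tau": joint torques, N m; "ee_pos": TCP position; "tcp_rot": TCP orientation; "ft_force": force on the tool from outside, world axes, zero at the start; "wrist_torque": the same for the moment, N m; "finger_gap": finger opening in m; "grasp_force": force on a finger pad.
Only numpy, scipy, OpenCV 4.12 (cv2) and the standard library are available. Lean on these libraries where they do the work, as an engineer would, in place of code of your own. Each camera call takes 0.05 s, during which the arm holds its last target. There are 200 camera calls.

TASK

Take the longer of the two loose pieces of T-slot aluminium profile and lay it flat on the cart deck with one end butted square against the rail and its side up against the flat face of the angle bracket on that rail, bringing it up gently and leaving the other things where they are. Then keep pushing it endwise into the rail with a steady force of about 12 N (anything from 6 to 18 N is fine) so that I can tighten the bracket screws, and finish while still holding and pushing it there: do not let go.

Things in the scene. Friction and masses are not known exactly. Their poses are not given: they have to be found in the camera images.
- crosspiece: The part to hold: the longer loose piece of bare aluminium T-slot profile, 40 x 40 mm section, 160 mm long, about 0.28 kg (hidden, +-25 %), 8 mm slots, lying on the deck. Origin: centre of its underside; x along its length, z up. It slides on the deck and on aluminium with a friction of about 0.3. Its ends are alike and so are its sides: either end may go to the rail.
- cross_a (a point): Centre of the crosspiece's end face at its +x end, 80 mm from the middle along the length and 20 mm above its underside.
- cross_b (a point): Centre of the crosspiece's end face at its -x end, 80 mm from the middle along the length and 20 mm above its underside.
- rail: Fixed, rigid 40 x 40 mm aluminium T-slot rail, 360 mm long, black end caps, bolted to the deck across the robot's front (roughly along world y, turned up to 0.3 rad). Origin: centre of its underside, on the deck; y along its length, x away from the robot, z up. Its face towards the robot is at x = -20 mm, its top at z = 40 mm. Two small hold-down angles are on its far side.
- bracket: Fixed aluminium angle, 38 mm high, legs 38 mm long, 5 mm thick, on the robot's side of the rail, turned as the rail. Origin: on the deck, at the rail's face and the plane of the angle's flat face. One leg lies on the rail (y 0 to -38 mm), the other stands out (x 0 to -38 mm); its flat face, plane y = 0, looks to +y (left seen from the robot). The crosspiece goes at y 0 to 40, x 0 to -160 mm.
- seat (a point): Where the centre of the crosspiece's end face belongs: on the rail's face, 20 mm to the +y side of the bracket's flat face and 20 mm above the deck. Axes as the bracket's: pushing into the rail is along +x, towards the bracket is -y.
- offcut: Bystander: a shorter loose piece of the same profile, 40 x 40 x 90 mm. Origin: centre of its underside, x along its length. It may lie on either side, with the crosspiece on the other.
- hexdriver: Bystander: hex driver with a black handle, about 200 mm long, lying on the deck at the left. Origin about its middle, on the deck.
- partsbin: Bystander: grey open bin of screws and T-nuts, 150 x 100 x 55 mm, on the deck at the right. Origin: centre of its underside.

How it is judged:
At the end, for the whole second after the job is handed in: For the last second the robot holds the crosspiece at rest on the deck (end centres below 24 mm), pressing on the rail with 6 to 18 N, one end centre within 4 mm of the seat (end on the rail, side at most about 4 mm off the bracket), square to the rail within 0.05 rad (contact force between crosspiece and rail between 6 and 18 N and contact force between the fingers and crosspiece above 3 N and distance between any of cross_a, cross_b and seat below 0.004 m and angle between the x axis of crosspiece and the x axis of bracket, either way round below 0.05 rad and height (world z) of each of cross_a, cross_b below 0.024 m and linear speed of crosspiece below 0.01 m/s); the arm keeps its last pose, push and grip.
It fails at once if the crosspiece is rammed into the rail or the bracket (over 45 N) (contact force between crosspiece and rail above 45 N or contact force between crosspiece and bracket above 45 N).
It fails at once if a bystander is moved by more than 30 mm (distance of any of offcut, hexdriver, partsbin from where it was at the start of the episode above 0.03 m).
It also fails if it takes over 54 s, if anything falls off the work surface, if the arm or the gripper's body presses on something with over 40 N, if the wrist force passes 120 N, or if a joint passes its speed limit or range.

## Working session

There is one attempt and no reset: what is moved stays moved. The work goes in short steps, Python scripts to look and compute and a tool call to move; the robot and the scene stay as the last step left them, time stands still between calls to the robot, and variables do not carry over. Pictures are saved under pics/ and viewed, at most 10 in all, crops included, and the job is handed in when it is done.

Besides the shell and the picture viewer there is one more tool, called in YAML: its name, and indented under it one key for each argument. servo_tool: Moves the arm, as the interface text tells. Its arguments: {"type":"object","properties":{"steps":{"type":"array","items":{"type":"array","items":{"type":"number"}}}},"required":["steps"]}

```bash
mkdir -p pics
python3 - <<'E'
from plant import robot,cams
import cv2
for n in("top","side"):
    cv2.imwrite(f"pics/{n}0.png",cams.camera(n)[:,:,::-1]);print(n,cams.camera_params(n))
s=robot.get_state();print(s)
E
```

```text
top {'vertical_fov': 48.862541113580825, 'cx': 322.8853221273211, 'cy': 236.79749177641926, 'R': array([[-0.01162047, -0.99993114,  0.00163823],
       [-0.99842709,  0.0115131 , -0.05487079],
       [ 0.05484815, -0.00227327, -0.99849212]]), 't': array([-0.00629798,  0.54958082,  1.34704687])}
side {'vertical_fov': 43.75586512144238, 'cx': 313.3006841249999, 'cy': 238.57177441739992, 'R': array([[ 0.97699447, -0.21177975,  0.02512241],
       [-0.08479005, -0.49381905, -0.86542094],
       [ 0.19568455,  0.84338134, -0.5004153 ]]), 't': array([-0.57381181,  0.07413616,  1.15669177])}
{'t': 0.1, 'joint_positions': array([ 1.26097986e+00,  2.60605460e-01, -1.39250794e-01,  1.17269235e+00,
        2.35136539e-05,  1.57079333e+00]), 'dq': array([-0.0010392 , -0.00353058,  0.0041689 ,  0.00092206, -0.00148293,
        0.00076296]), 'tau': array([ 4.92744584e-04, -4.06506765e+01,  2.54527295e+01,  1.00645903e-02,
       -7.58062413e-06,  8.92805019e-06]), 'ee_pos': array([0.15987895, 0.49944981, 0.24755079]), 'tcp_rot': array([-4.84664440e-01, -3.10368375e+00,  2.71355496e-03]), 'ft_force': array([ 0.13934543, -0.13560693,  0.55885685]), 'wrist_torque': array([-0.01324651,  0.00895841,  0.0193932 ]), 'grasp_force': 0.0, 'finger_gap': 0.08534653337545806}
```

View pics/top0.png

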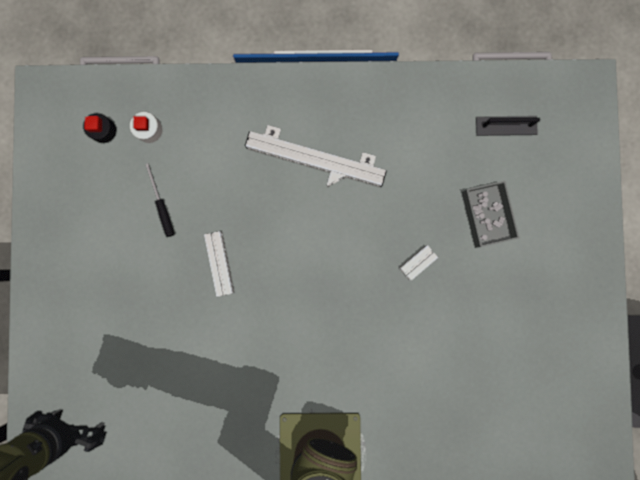

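View pics/side0.png

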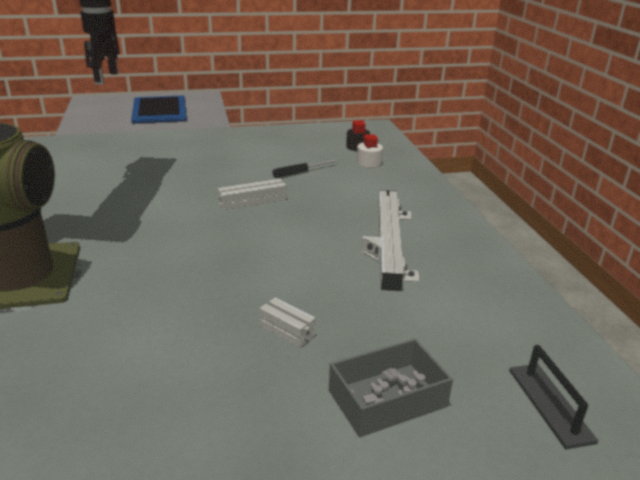

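The top view shows the crosspiece at about px (218,264), the rail from (247,140) to (386,178), the bracket at about (333,180) and the offcut at (419,262). I'll rectify to the z = 40 mm plane and measure there.

```bash
cat > h.py <<'E'
import numpy as np,cv2
from plant import robot,cams
def K(n):
    p=cams.camera_params(n);f=240/np.tan(np.radians(p["vertical_fov"])/2)
    return np.array([[f,0,p["cx"]],[0,f,p["cy"]],[0,0,1]]),p["R"],p["t"]
def proj(n,X):
    k,R,t=K(n);c=(np.atleast_2d(X)@R.T+t)@k.T;return c[:,:2]/c[:,2:]
def H(n,z):  # plane (x,y,1)->pixel
    k,R,t=K(n);return k@np.c_[R[:,0],R[:,1],R[:,2]*z+t]
def rect(n,img,z,x1,y1,w,h,s):  # s px per m; up=+x, left=+y; top-left at (x1,y1)
    A=np.array([[0,-1/s,x1],[-1/s,0,y1],[0,0,1]])
    return cv2.warpPerspective(img,H(n,z)@A,(w,h),flags=cv2.INTER_CUBIC|cv2.WARP_INVERSE_MAP)
def unproj(n,uv,z):
    q=np.c_[np.atleast_2d(uv),np.ones(len(np.atleast_2d(uv)))]@np.linalg.inv(H(n,z)).T
    return q[:,:2]/q[:,2:]
E
python3 - <<'E'
from h import *
im=cv2.imread("pics/top0.png")
r=rect("top",im,.04,.75,.3,800,600,1600)
cv2.imwrite("pics/r0.png",r)
g=cv2.cvtColor(im,cv2.COLOR_BGR2GRAY)
m=(g>175).astype(np.uint8)
c,_=cv2.findContours(m,0,1)
for k in c:
    if cv2.contourArea(k)>150:
        q=unproj("top",k[:,0].astype(float),.04).astype(np.float32)
        (cx,cy),(w,h),a=cv2.minAreaRect(q);b=cv2.boxPoints(((cx,cy),(w,h),a))
        print(k[:,0].mean(0).round(),(cx,cy),w,h,a)
E
```

```text
[419. 262.] (0.4804312586784363, -0.2548622488975525) 0.039234571158885956 0.08916822820901871 39.62257385253906
[217. 263.] (0.4841066002845764, 0.25389254093170166) 0.1591203212738037 0.0390186682343483 11.300118446350098
[317. 157.] (0.7461543083190918, 0.005784288048744202) 0.35628628730773926 0.10424835234880447 73.2337875366211
[143. 125.] (0.8394166231155396, 0.44503167271614075) 0.06617759168148041 0.06694973260164261 45.23152160644531
```

View pics/r0.png

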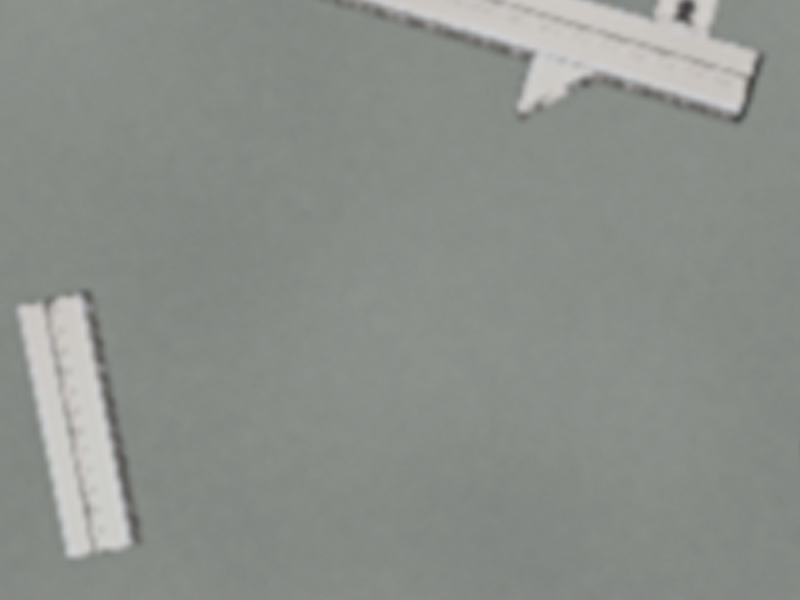

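Run:
```python
from h import *
im=cv2.imread("pics/top0.png")
s=2000;x1,y1=.86,.24
r=rect("top",im,.04,x1,y1,960,460,s)
g=cv2.cvtColor(r,cv2.COLOR_BGR2GRAY).astype(float)
th=178
# front edge and far edge of rail by column, scanning around approx centre line
F=[];B=[]
for c in range(60,900,4):
    y=y1-c/s; xc=.7462+ (y-.0058)*np.tan(np.radians(16))
    rr=int((x1-xc)*s)
    col=g[:,c]
    d=np.where(col[rr:rr+90]<th)[0]; u=np.where(col[rr:max(rr-90,0):-1]<th)[0]
    if len(d): F.append((x1-(rr+d[0]-.5)/s,y))
    if len(u): B.append((x1-(rr-u[0]+.5)/s,y))
def rob(P):
    P=np.array(P)
    k=np.ones(len(P),bool)
    for _ in range(8):
        a,b=np.polyfit(P[k,1],P[k,0],1);e=P[:,0]-a*P[:,1]-b;k=abs(e-np.median(e))<.003 if _<3 else abs(e)<.0015
    return a,b,k.sum(),len(P)
for P in(F,B):
    a,b,n,N=rob(P);print(np.degrees(np.arctan(a)),b,n,N)
cv2.imwrite("pics/r1.png",r[:,:800])
# bracket leg: scan rows in rail-aligned frame at z=.038
af,bf,_,_=rob(F);al=np.arctan(af)
ux=np.array([np.cos(al),-np.sin(al)]);uy=np.array([np.sin(al),np.cos(al)])
p0=np.array([bf,0.]); 
gi=cv2.cvtColor(im,cv2.COLOR_BGR2GRAY).astype(np.float32)
ys=np.arange(.06,-.12,-.0005)
for d in(.006,.01,.014,.018,.022,.026,.03,.034):
    P=p0-d*ux+ys[:,None]*uy
    uv=proj("top",np.c_[P,np.full(len(P),.038)]).astype(np.float32)
    v=cv2.remap(gi,uv[:,:1],uv[:,1:],cv2.INTER_LINEAR)[:,0]
    w=np.where(v>165)[0]
    print(d,ys[w[0]] if len(w) else None, ys[w[-1]] if len(w) else None, v.max())
```

```text
16.83670038588994 0.7288371887808601 151 205
16.690192195428477 0.7510733225446976 128 210
0.006 -0.03600000000000009 -0.06950000000000012 204.01562
0.01 -0.03600000000000009 -0.06550000000000011 204.4375
0.014 -0.03550000000000009 -0.06150000000000011 203.94336
0.018 -0.03600000000000009 -0.06150000000000011 203.48438
0.022 -0.03550000000000009 -0.06000000000000011 204.61328
0.026 -0.03600000000000009 -0.056000000000000105 205.25781
0.03 -0.03600000000000009 -0.045500000000000096 202.97656
0.034 -0.03550000000000009 -0.044000000000000095 195.94336
```

View pics/r1.png

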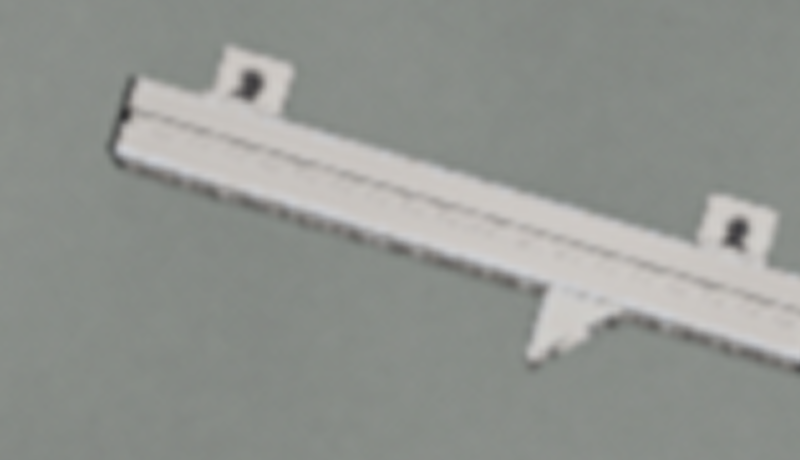

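servo_tool:
  steps:
    - [40, -30, 0, 0, 0, 0.4, 85]
    - [80, -60, 0, 0, 0, 0.8, 85]
    - [120, -92, -20, 0, 0, 1.2, 85]
    - [162, -123, -40, 0, 0, 1.6, 85]
    - [203, -154, -60, 0, 0, 2.0, 85]
    - [243, -184, -80, 0, 0, 2.4, 85]
    - [284, -215, -100, 0, 0, 2.91, 85]
    - [324, -246, -128, 0, 0, 2.91, 85]

```text
t: 1.1
ee_pos: [0.4857, 0.253, 0.1199]
tcp_rot: [-0.311, 3.125, 0.001]
ft_force: [0.8, -0.3, -0.5]
finger_gap: 0.0849
grasp_force: 0.0
```

```bash
cat > st.py <<'E'
from h import *
from scipy.spatial.transform import Rotation as Ro
s=robot.get_state();R=Ro.from_rotvec(s["tcp_rot"]).as_matrix()
print(s["t"],"pos",s["ee_pos"].round(4),"closing",np.degrees(np.arctan2(R[1,1],R[0,1])).round(2),"z",R[:,2].round(4),"F",s["ft_force"].round(2),"T",s["wrist_torque"].round(3),s["finger_gap"].round(4),s["grasp_force"])
E
python3 st.py; python3 -c "
from h import *
im=cams.camera('top')[:,:,::-1]
cv2.imwrite('pics/t2.png',cv2.resize(im[200:340,120:320],None,fx=4,fy=4,interpolation=2))"
```

```text
Traceback (most recent call last):
  File "st.py", line 4, in <module>
    print(s["t"],"pos",s["ee_pos"].round(4),"closing",np.degrees(np.arctan2(R[1,1],R[0,1])).round(2),"z",R[:,2].round(4),"F",s["ft_force"].round(2),"T",s["wrist_torque"].round(3),s["finger_gap"].round(4),s["grasp_force"])
                                                                                                                                                                                   ^^^^^^^^^^^^^^^^^^^^^
AttributeError: 'float' object has no attribute 'round'
```

View pics/t2.png

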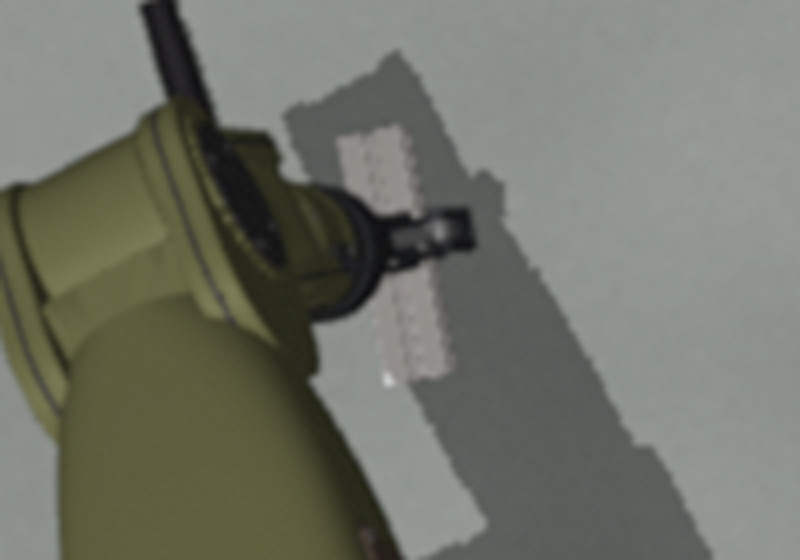

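The gripper's lower finger sits over the piece near its middle, at about (430,235) in the crop, and is aligned across it. Next I'll descend and grip.

servo_tool:
  steps:
    - [0, 1, -40, 0, 0, 0, 85]
    - [-1, 1, -70, 0, 0, 0, 85]
    - [-1, 1, -85, 0, 0, 0, 85]
    - [-1, 1, -96, 0, 0, 0, 85]
    - [-1, 1, -96, 0, 0, 0, 60]
    - [-1, 1, -96, 0, 0, 0, 45]
    - [-1, 1, -96, 0, 0, 0, 36]
    - [-1, 1, -96, 0, 0, 0, 36]

```text
t: 2.15
ee_pos: [0.484, 0.2555, 0.0255]
tcp_rot: [-0.31, 3.124, 0.001]
ft_force: [-0.3, -0.7, 6.1]
finger_gap: 0.0387
grasp_force: 62.2
```

servo_tool:
  steps:
    - [0, 0, 0, 0, 0, 0, 30]
    - [0, 0, 0, 0, 0, 0, 30]
    - [0, 0, 0, 0, 0, 0, 30]

```text
t: 2.52
ee_pos: [0.484, 0.2555, 0.0255]
tcp_rot: [-0.31, 3.124, 0.001]
ft_force: [-0.8, -0.3, 6.9]
finger_gap: 0.0391
grasp_force: 62.2
```

```bash
sed -i 's/s\["finger_gap"\].round(4)/round(s["finger_gap"],4)/' st.py; python3 st.py
```

```text
2.525 pos [0.484  0.2555 0.0255] closing 101.35 z [ 0.0022  0.0012 -1.    ] F [-0.75 -0.34  6.89] T [-0.1    0.016 -0.013] 0.0391 62.21807241439819
```

servo_tool:
  steps:
    - [0, 0, 4, 0, 0, 0, 30]
    - [4, -8, 8, 0, 0, -0.2, 30]
    - [26, -41, 8, 0, 0, -0.7, 30]
    - [52, -81, 8, 0, 0, -1.2, 30]
    - [78, -121, 8, 0, 0, -1.7, 30]
    - [104, -161, 8, 0, 0, -2.2, 30]
    - [128, -200, 8, 0, 0, -2.6, 30]
    - [148, -230, 8, 0, 0, -2.815, 30]

```text
t: 3.52
ee_pos: [0.6315, 0.0224, 0.032]
tcp_rot: [-0.465, -3.106, 0.001]
ft_force: [-0.1, 0.7, -2.6]
finger_gap: 0.0392
grasp_force: 61.3
```

servo_tool:
  steps:
    - [0, 0, 0, 0, 0, 0, 30]
    - [0, 0, 0, 0, 0, 0, 30]

```text
t: 3.78
ee_pos: [0.63, 0.0248, 0.0317]
tcp_rot: [-0.46, -3.106, -0.0]
ft_force: [0.1, 0.1, -2.0]
finger_gap: 0.0389
grasp_force: 61.3
```

```bash
python3 st.py; python3 -c "
from h import *
for n,(a,b,c,d) in dict(top=(120,260,240,440),side=(160,300,280,480)).items():
    im=cams.camera(n)[:,:,::-1]; cv2.imwrite(f'pics/{n}3.png',im)
    cv2.imwrite(f'pics/{n}3c.png',cv2.resize(im[a:b,c:d],None,fx=4,fy=4,interpolation=2))"
```

```text
3.775 pos [0.63   0.0248 0.0317] closing 73.15 z [-2.1e-03  4.0e-04 -1.0e+00] F [ 0.09  0.07 -2.03] T [0.025 0.034 0.032] 0.0389 61.32589101791382
```

View pics/side3c.png

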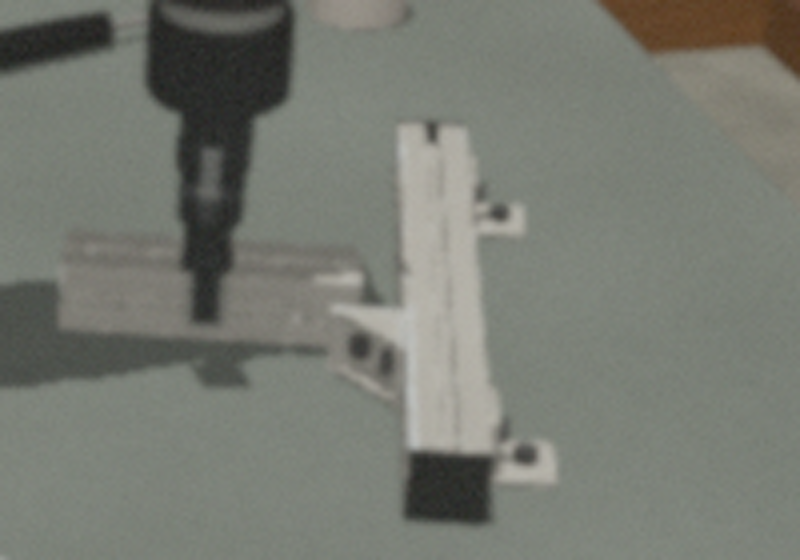

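View pics/top3c.png

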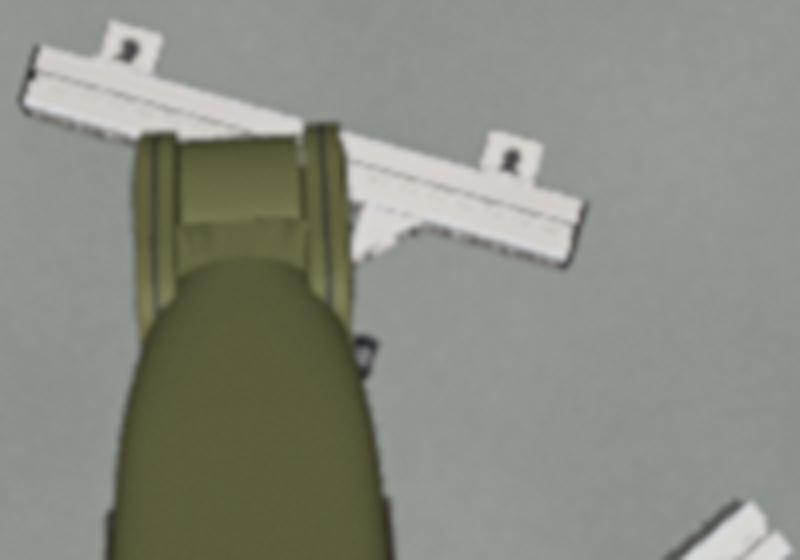

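The side view shows the piece level and just above the deck, clear of the rail and the bracket; the arm hides it in the top view. I'll lower it onto the deck and approach by contact.

servo_tool:
  steps:
    - [0, 0, -3, 0, 0, 0, 30]
    - [0, 0, -5, 0, 0, 0, 30]
    - [0, 0, -6.5, 0, 0, 0, 30]
    - [0, 0, -6.5, 0, 0, 0, 30]

```text
t: 4.38
ee_pos: [0.631, 0.0252, 0.0258]
tcp_rot: [0.459, 3.108, 0.0]
ft_force: [0.1, -0.7, -2.7]
finger_gap: 0.0394
grasp_force: 61.4
```

```bash
cat >> st.py <<'E'
ux=np.array([.9571,-.2896]);uy=np.array([.2896,.9571])
d=s["ee_pos"][:2]-[.6476,.0079];f=s["ft_force"][:2]
print("rail frame: off mm",(1000*d@ux).round(1),(1000*d@uy).round(1),"F",(f@ux).round(2),(f@uy).round(2))
E
python3 st.py
```

```text
4.375 pos [0.631  0.0252 0.0258] closing 73.21 z [ 0.  0. -1.] F [ 0.14 -0.69 -2.73] T [-0.009 -0.035 -0.023] 0.0394 61.43559694290161
rail frame: off mm -20.9 11.7 F 0.33 -0.62
```

servo_tool:
  steps:
    - [0, 0, -0.8, 0, 0, 0, 30]
    - [0, 0, -1.6, 0, 0, 0, 30]
    - [3.8, -1.2, -1.6, 0, 0, 0, 30]
    - [7.7, -2.3, -1.6, 0, 0, 0, 30]
    - [11.5, -3.5, -1.6, 0, 0, 0, 30]
    - [10.9, -5.4, -1.6, 0, 0, 0, 30]
    - [10.3, -7.3, -1.6, 0, 0, 0, 30]
    - [10.3, -7.3, -1.6, 0, 0, 0, 30]

```text
t: 5.38
ee_pos: [0.6429, 0.0179, 0.0255]
tcp_rot: [0.458, 3.105, 0.002]
ft_force: [1.1, 1.6, 6.3]
finger_gap: 0.0393
grasp_force: 62.5
```

```bash
python3 st.py
```

```text
5.375 pos [0.6429 0.0179 0.0255] closing 73.21 z [ 3.6e-03  8.0e-04 -1.0e+00] F [1.13 1.61 6.26] T [0.202 0.054 0.028] 0.0393 62.47257471084595
rail frame: off mm -7.4 8.3 F 0.62 1.87
```

servo_tool:
  steps:
    - [0, 0, 0.7, 0, 0, 0, 30]
    - [-0.4, -1.4, 0.7, 0, 0, 0, 30]
    - [-0.9, -2.9, 0.7, 0, 0, 0, 30]
    - [-1.3, -4.3, 0.7, 0, 0, 0, 30]
    - [-1.6, -5.3, 0.7, 0, 0, 0, 30]
    - [-1.9, -6.2, 0.7, 0, 0, 0, 30]
    - [-1.9, -6.2, 0.7, 0, 0, 0, 30]

```text
t: 6.25
ee_pos: [0.6401, 0.0116, 0.0255]
tcp_rot: [0.459, 3.106, 0.001]
ft_force: [0.4, 1.7, 4.4]
finger_gap: 0.0394
grasp_force: 62.4
```

```bash
python3 st.py
```

```text
6.25 pos [0.6401 0.0116 0.0255] closing 73.21 z [ 1.5e-03  5.0e-04 -1.0e+00] F [0.43 1.68 4.37] T [ 0.316 -0.169  0.018] 0.0394 62.38323211669922
rail frame: off mm -8.3 1.4 F -0.07 1.73
```

servo_tool:
  steps:
    - [-0.2, -0.5, 0, 0, 0, 0, 30]
    - [-0.3, -1.0, 0, 0, 0, 0, 30]
    - [-0.4, -1.4, 0, 0, 0, 0, 30]
    - [-0.6, -1.9, 0, 0, 0, 0, 30]
    - [-0.6, -1.9, 0, 0, 0, 0, 30]

```text
t: 6.88
ee_pos: [0.6395, 0.0098, 0.0255]
tcp_rot: [0.458, 3.107, 0.001]
ft_force: [1.3, 1.5, 5.5]
finger_gap: 0.0391
grasp_force: 62.4
```

```bash
python3 st.py
```

```text
6.875 pos [0.6395 0.0098 0.0255] closing 73.21 z [ 1.5e-03  6.0e-04 -1.0e+00] F [1.31 1.54 5.46] T [ 0.279 -0.129  0.028] 0.0391 62.38284945487976
rail frame: off mm -8.3 -0.5 F 0.81 1.86
```

Only sliding friction so far, so I'll keep creeping.

servo_tool:
  steps:
    - [-0.1, -0.5, 0, 0, 0, 0, 30]
    - [-0.3, -1.0, 0, 0, 0, 0, 30]
    - [-0.4, -1.4, 0, 0, 0, 0, 30]
    - [-0.6, -1.9, 0, 0, 0, 0, 30]
    - [-0.6, -1.9, 0, 0, 0, 0, 30]

```text
t: 7.5
ee_pos: [0.6393, 0.0092, 0.0256]
tcp_rot: [0.456, 3.107, 0.005]
ft_force: [0.5, 5.8, 5.2]
finger_gap: 0.0389
grasp_force: 62.3
```

```bash
python3 st.py
```

```text
7.5 pos [0.6393 0.0092 0.0256] closing 73.29 z [ 0.0021  0.0029 -1.    ] F [0.51 5.82 5.24] T [ 0.886 -0.265  0.286] 0.0389 62.300782799720764
rail frame: off mm -8.4 -1.2 F -1.19 5.72
```

The bracket was touched at about 4 N. I'll ease off the side by about 1 mm and go toward the rail.

servo_tool:
  steps:
    - [0.3, 0.9, 0, 0, 0, 0, 30]
    - [1.7, 0.4, 0, 0, 0, 0, 30]
    - [3.2, 0.0, 0, 0, 0, 0, 30]
    - [4.6, -0.4, 0, 0, 0, 0, 30]
    - [5.6, -0.7, 0, 0, 0, 0, 30]
    - [6.5, -1.0, 0, 0, 0, 0, 30]
    - [6.5, -1.0, 0, 0, 0, 0, 30]

```text
t: 8.38
ee_pos: [0.6439, 0.0078, 0.0255]
tcp_rot: [-0.457, -3.107, -0.003]
ft_force: [-1.7, 4.2, 9.0]
finger_gap: 0.0391
grasp_force: 62.9
```

```bash
python3 st.py
```

```text
8.375 pos [0.6439 0.0078 0.0255] closing 73.27 z [-0.0012  0.0021 -1.    ] F [-1.74  4.15  9.02] T [0.586 0.28  0.121] 0.0391 62.87219166755676
rail frame: off mm -3.6 -1.1 F -2.87 3.47
```

servo_tool:
  steps:
    - [0.5, -0.1, 0.7, 0, 0, 0, 30]
    - [1.0, -0.2, 0.7, 0, 0, 0, 30]
    - [1.5, -0.4, 0.7, 0, 0, 0, 30]
    - [2.0, -0.5, 0.7, 0, 0, 0, 30]
    - [2.5, -0.7, 0.7, 0, 0, 0, 30]
    - [2.5, -0.7, 0.7, 0, 0, 0, 30]

```text
t: 9.12
ee_pos: [0.6465, 0.007, 0.0255]
tcp_rot: [-0.457, -3.107, -0.003]
ft_force: [-2.4, 4.8, 5.5]
finger_gap: 0.0394
grasp_force: 62.5
```

```bash
python3 st.py
```

```text
9.125 pos [0.6465 0.007  0.0255] closing 73.26 z [-0.0013  0.002  -1.    ] F [-2.42  4.82  5.53] T [0.765 0.149 0.145] 0.0394 62.462360858917236
rail frame: off mm -0.8 -1.2 F -3.71 3.91
```

servo_tool:
  steps:
    - [0.5, -0.1, 0, 0, 0, 0, 30]
    - [1.0, -0.2, 0, 0, 0, 0, 30]
    - [1.5, -0.4, 0, 0, 0, 0, 30]
    - [1.9, -0.5, 0, 0, 0, 0, 30]
    - [1.9, -0.5, 0, 0, 0, 0, 30]

```text
t: 9.75
ee_pos: [0.6476, 0.0067, 0.0255]
tcp_rot: [-0.457, -3.105, -0.003]
ft_force: [-3.9, 4.9, 6.8]
finger_gap: 0.0393
grasp_force: 62.6
```

```bash
python3 st.py
```

```text
9.75 pos [0.6476 0.0067 0.0255] closing 73.26 z [-0.0028  0.0022 -1.    ] F [-3.88  4.88  6.84] T [0.854 0.434 0.146] 0.0393 62.59397506713867
rail frame: off mm 0.3 -1.1 F -5.13 3.55
```

servo_tool:
  steps:
    - [0.3, -0.1, 0, 0, 0, 0, 30]
    - [0.6, -0.2, 0, 0, 0, 0, 30]
    - [1.0, -0.3, 0, 0, 0, 0, 30]
    - [1.0, -0.3, 0, 0, 0, 0, 30]
    - [1.0, -0.3, 0, 0, 0, 0, 30]

```text
t: 10.38
ee_pos: [0.6476, 0.0067, 0.0255]
tcp_rot: [-0.456, -3.103, -0.003]
ft_force: [-5.4, 6.4, 8.0]
finger_gap: 0.039
grasp_force: 62.9
```

```bash
python3 st.py
```

```text
10.375 pos [0.6476 0.0067 0.0255] closing 73.27 z [-0.0045  0.0029 -1.    ] F [-5.44  6.45  7.99] T [0.984 0.772 0.063] 0.039 62.939733266830444
rail frame: off mm 0.3 -1.1 F -7.07 4.59
```

servo_tool:
  steps:
    - [0.5, -0.1, 0, 0, 0, 0, 30]
    - [1.0, -0.3, 0, 0, 0, 0, 30]
    - [1.5, -0.4, 0, 0, 0, 0, 30]
    - [1.9, -0.5, 0, 0, 0, 0, 30]
    - [1.9, -0.5, 0, 0, 0, 0, 30]

```text
t: 11.0
ee_pos: [0.6476, 0.0067, 0.0255]
tcp_rot: [-0.456, -3.1, -0.004]
ft_force: [-9.1, 7.7, 12.1]
finger_gap: 0.0393
grasp_force: 63.2
```

```bash
python3 st.py
```

```text
11.0 pos [0.6476 0.0067 0.0255] closing 73.27 z [-0.0079  0.0038 -1.    ] F [-9.07  7.7  12.07] T [1.21  1.41  0.003] 0.0393 63.18946838378906
rail frame: off mm 0.4 -1.1 F -10.91 4.74
```

servo_tool:
  steps:
    - [0.5, -0.1, 0.4, 0, 0, 0, 30]
    - [1.0, -0.3, 0.8, 0, 0, 0, 30]
    - [1.4, -0.3, 0.8, 0, 0, 0, 30]
    - [1.4, -0.3, 0.8, 0, 0, 0, 30]
    - [1.4, -0.3, 0.8, 0, 0, 0, 30]

```text
t: 11.62
ee_pos: [0.6477, 0.0067, 0.0255]
tcp_rot: [-0.455, -3.097, -0.004]
ft_force: [-9.9, 9.0, 9.1]
finger_gap: 0.0391
grasp_force: 63.0
```

```bash
python3 st.py; python3 -c "
from h import *
im=cams.camera('side')[:,:,::-1]
cv2.imwrite('pics/s4.png',cv2.resize(im[160:300,280:480],None,fx=4,fy=4,interpolation=2))"
```

```text
11.625 pos [0.6477 0.0067 0.0255] closing 73.28 z [-0.0106  0.0044 -0.9999] F [-9.86  9.03  9.09] T [1.4   1.587 0.033] 0.0391 62.9901659488678
rail frame: off mm 0.4 -1.2 F -12.05 5.78
```

View pics/s4.png

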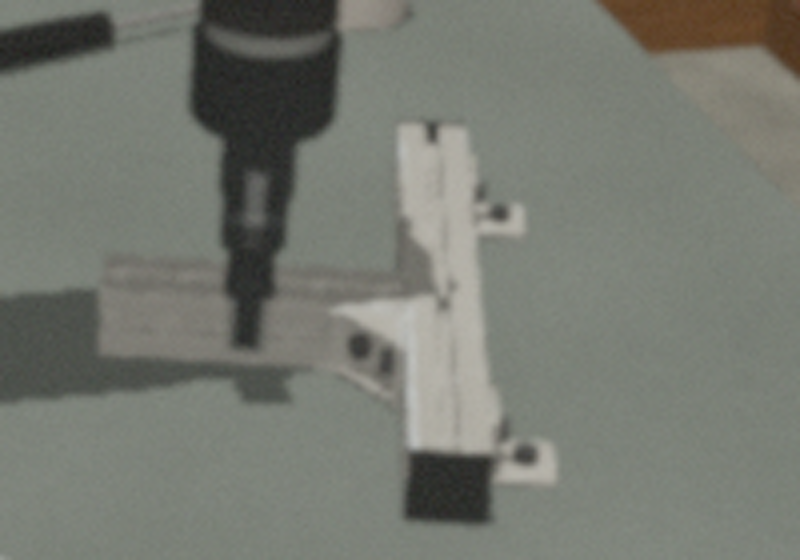

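The end is on the rail at about (405,290) and the side is on the bracket. Next is a small trim and a steadiness check.

servo_tool:
  steps:
    - [0.4, 0.0, 0, 0, 0, 0, 30]
    - [0.7, 0.0, 0, 0, 0, 0, 30]
    - [0.7, 0.0, 0, 0, 0, 0, 30]
    - [0.7, 0.0, 0, 0, 0, 0, 30]
    - [0.7, 0.0, 0, 0, 0, 0, 30]
    - [0.7, 0.0, 0, 0, 0, 0, 30]
    - [0.7, 0.0, 0, 0, 0, 0, 30]
    - [0.7, 0.0, 0, 0, 0, 0, 30]

```text
t: 12.68
ee_pos: [0.6476, 0.0067, 0.0254]
tcp_rot: [-0.455, -3.096, -0.004]
ft_force: [-11.8, 7.6, 11.3]
finger_gap: 0.0388
grasp_force: 63.2
```

```bash
python3 st.py
```

```text
12.675 pos [0.6476 0.0067 0.0254] closing 73.27 z [-0.012   0.0045 -0.9999] F [-11.79   7.63  11.28] T [ 1.412  1.875 -0.078] 0.0388 63.17043900489807
rail frame: off mm 0.4 -1.2 F -13.49 3.89
```

Endwise push is steady at about 13 N with the piece held still, so I'm handing it in.

```bash
python3 -c "
from plant import robot
print(robot.close_job())"
```

```text
the job is handed in; nothing more can be done
None
```

The job is handed in with the longer profile flat on the deck, one end against the rail and its side against the bracket. The arm is still gripping it and pushing it endwise at about 13.5 N measured at the wrist, so the force on the rail itself may be a few newtons less after friction. The result was not reported back.

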